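# Release the ratchet feed slide and ease it home

### The arm

A 7-joint arm with a two-finger parallel gripper is mounted at the origin on a cart in front of the work surface, level with it; the furniture and walls round the work are solid. World frame = base frame: x ahead of the robot, y to its left, z up, the work surface at z = 0. Lengths are in m, angles in rad, forces in N, time in s.
With the tool pointing down it reaches from about 0.4 to 0.85 m from the base axis. Payload 4.5 kg.
Tool frame: the origin (TCP) lies midway between the tips of the shut fingers; the grasp point (between the pads) lies 19 mm behind it; y points along the fingers, z is the direction in which the jaws open and shut, and the axes are right-handed (so a half turn about y gives the same grasp; the last joint's range is limited). The gripper opens to 88 mm and grips with 3 to 60 N. Pads are 18 mm wide; open, the fingers measure 123 mm over their backs; the gripper's body (75 mm by 187 mm) begins 45 mm behind the grasp point.
Start: joints at [-1.233, 0.689, -0.195, 1.565, 0.157, 0.902, -0.215], TCP at [0.187, 0.596, 0.239] pointing down, gripper open.
Joint ranges: [-3.01, 3.01], [-0.46, 2.08], [-1.47, 1.51], [0.13, 2.56], [-1, 4.14], [0.04, 2.09], [-2.66, 2.66]. Speed limits (rad/s): [2.57, 2.57, 3.14, 3.14, 3.14, 3.14, 3.14].

### API

Orientations are given as a unit quaternion [x, y, z, w].
In Python, from plant import r, snapshot, get_calibration, job, boxes_of gives the robot as it stands. The module is installed in compiled form; this text tells all that it offers.
- The arm moves only by the shell command python3 -m handwheel 'ROWS' [OPENING] [FORCE]. ROWS is JSON, a list that holds one entry, the list of rows, each a list of 6 numbers: the shift along the tool's x, y, z as a fraction of full scale, then the turn, a rotation vector about the tool's x, y, z as a fraction of full scale. In form: [[[x, y, z, wx, wy, wz], ...]]. A call has 1 to 12 rows; each row is the pose to reach, as a shift and turn from the pose commanded when the call began, along the tool's axes at that moment, turning the shorter way round; what a row does not reach only later rows make up. Full scale, the value 1, is 100 cm for a shift and 180 degrees for a turn. A row lasts 1/12 s, in which the tool goes at most 41.7 mm and 7.16 degrees, less where a joint would pass 70% of its speed; a pose out of reach is approached as far as the arm can. A call with a number of a shift or a turn outside -1 to 1 is refused whole. A call with a gripper value outside its range is refused whole. OPENING is the opening, from -1 (shut) to 1 (fully open), set as the call begins (- or left out, the last holds). The fingers move at their own pace and stop on an object; FORCE is the grip in N (left out, the last holds). Time passes only in rows, so rows that repeat a pose let the fingers close. It gives the time, the measured TCP pose, the force and the opening at its end, in the units of the state.
- r.get_state(): the state, without advancing time (a new reading comes with each control period).
- snapshot(name): name is "scene" or "side" or "wrist"; returns the picture (480x640x3 uint8, red, green, blue); there is no depth.
- get_calibration(name): a dict with "fx", "fy", "cx", "cy" (pixels), "k1" (the pictures are not rectified: a ray, as slopes to the right and down, at radius r is drawn at 1 + k1 r^2 times it, then the intrinsics apply), "T" (4x4, takes a point from camera to world coordinates). Camera axes: x right, y down, z forward; pixel columns grow to the right and rows downward; lengths in m; the calibration is good to about 2 mm. A picture is of the moment at which its call begins: read the wrist's pose just before it. get_calibration takes no time and is no camera call; for the wrist camera it gives the pose at the moment of the call.
- job.finish_job(): hands the job in, once; it reports no verdict.
Trained networks look in the newest picture that a camera, given by its name, has taken for a name from the list of things; names that differ only in an ending like _2 or _b are one class to them, and where a whole thing is asked for, a point or a joint stands for the part that bears it (a point fixed in the world has none). Each returns a list of dicts, best first, with "confidence" (0 to 1); they miss things now and then, are a little off and sometimes report something else, mostly with a low value. They report only what shows in the picture. A call takes as long as a camera call.
- boxes_of(thing, camera): "bbox" ([left, top, right, bottom] in pixels, round what is visible of it).
The state is a dict: "clock": time; "q": joint angles; "qd": joint speeds; "joint_torque": joint torques, N m; "tool_pos": TCP position; "eef_rot": TCP orientation; "contact_force": force on the tool from outside, world axes, zero at the start; "moment": the same for the moment, N m; "opening": opening from 0.0 (shut) to 1.0 (fully open).
Only numpy, scipy, OpenCV 4.12 (cv2) and the standard library are available. Lean on these libraries where they do the work, as an engineer would, in place of code of your own. Each camera call takes 0.05 s, during which the arm holds its last target. There are 200 camera calls.

### The job

The die feed slide is wound out and held by its ratchet. Flick the red release tab right over and leave it there, take the black crank knob and wind on just a little until the brass pawl springs clear of the wheel, then ease the crank back slowly, never letting it run, until the slide is pressed home on its rubber buffer with about 10 N, and let go. Use only light hand force on the tab and on the buffer, keep both dies standing on the slide and leave the things around alone.

Things in the scene. Friction and masses are not known exactly. Their poses are not given: they have to be found in the camera images.
- feed_base: green steel base plate, 10 mm thick, about 205 x 156 mm, bolted down. Origin: on the drum's upright axis, on the table top; z up. The slide runs along its y (wound out = +y, home = -y, toward the buffer) on its +x side; the tab stands at its (-x, -y) corner. It stands with its +x pointing to the robot's right, give or take 20 degrees
- drum_axis (a point): point on the upright axis of the drum and crank, at the mid-height of the crank knob (101 mm above the table). The knob moves round it on a circle of 50 mm radius. The wheel has 14 undercut saw teeth, one each 0.45 rad
- drum (a joint): angle of drum, ratchet wheel and crank, rad; 0 = wound, as found; + = winding further (anticlockwise from above). In the base's frame the knob lies in the direction (joint + 1.51) from the axis, anticlockwise from the base's +x. A spring pulls it back: about 8 N at the knob at 0, fading to nothing at -1.86. Friction 1.2 N at the knob: it stalls near -1.6 and must be pushed the last way
- knob_center (a point): centre (half-way up) of the black, upright, freely spinning crank knob: 18 mm across, 42 mm tall (78 to 120 mm above the table); the 8 mm thick crank arm lies below it, its top 75 mm above the table
- tab (a joint): angle of the red release tab about its upright pivot, rad; 0 = ratchet on, 0.80 = right over against its stop (ratchet set to release); it moves clockwise seen from above and stays where it is left (friction, about 3 N at the post)
- tab_post (a point): point on the red upright thumb post of the tab, 83 mm above the table: 12 mm across, 37 mm tall, top 95 mm above the table, red arm top 65 mm above. It swings on a 45 mm radius round the pivot at (-71, -26) mm in the base's frame; at 0 the post lies at (-88, -67) mm, at 0.80 at (-113, -43) mm: it is pushed toward the base's (-x, +y)
- pawl (a joint): angle of the brass pawl relative to the tab, rad, on the tab's pivot, sprung to -0.25. About 0 with the tab at 0 and the pawl in the wheel; about -0.8 with the tab over but the pawl still caught in a loaded tooth; it jumps to about -0.25 when the pawl springs clear, which happens when the drum is wound on 0.03 to 0.06 rad with the tab over
- slide (a joint): travel of the aluminium slide along the base's +y, m; 0 as found, geared 0.020 m per rad of the drum. The slide meets the buffer somewhere between -0.035 and -0.043 m, different each time; the load then rises sharply (1 N at the knob presses the buffer with 2.5 N, less the friction)
- slide_nose (a point): middle of the flat steel end face (-y) of the slide that meets the buffer, 23 mm above the table; the slide's top is 24 mm above the table
- buffer_face (a point): middle of the end face of the black rubber buffer, 18 mm across, on its yellow bracket, fixed to the base somewhere at its -y end; the slide's nose comes to rest on it
- die_steel_center (a point): centre of a loose steel punch die, 25 mm across and 34 mm tall, standing on the slide
- die_brass_center (a point): centre of a loose brass-coloured punch die, 17 mm across and 30 mm tall, standing on the slide
- staple_box: small red box, 36 x 58 x 19 mm, bystander, origin at its underside
- bottle: white glue bottle with an orange cap, 53 mm across, 165 mm tall, bystander, origin at its underside
- tape: white roll of masking tape lying flat, 107 mm across, 25 mm tall, bystander, origin at its underside

How it is judged:
On the way, in this order (a step that is already met when the one before it is completed fails the run):
1. the red tab is flicked right over (value of joint tab above 0.6 rad), for 0.2 s.
2. the drum is wound on until the pawl springs clear of the wheel (value of joint tab above 0.6 rad and value of joint pawl above -0.45 rad), for 0.1 s.
3. the slide is pressed home on its buffer with at least 6 N (contact force between slide and buffer above 6 N), for 0.15 s.
At the end, for the whole second after the job is handed in: the slide's nose is within 2 mm of the buffer's face, the drum is at rest, the red tab is still over (more than 0.6 rad) with the pawl clear of the wheel, and both dies stand upright (within 0.2 rad) on the slide (all of step 2 and y of slide_nose in the frame of buffer_face below 0.002 m and not (velocity of joint drum below -0.1 rad/s) and velocity of joint drum below 0.1 rad/s and angle between each of die_steel_center, die_brass_center's own z axis and vertical below 0.2 rad and height (world z) of die_steel_center above 0.036 m and height (world z) of die_brass_center above 0.034 m); the robot touches nothing.
It fails at once if the crank runs back faster than 1.8 rad/s after the tab is flicked (value of joint tab above 0.3 rad and velocity of joint drum below -1.8 rad/s).
It fails at once if the buffer is pressed with more than 25 N (contact force between slide and buffer above 25 N).
It fails at once if a bystander is moved more than 20 mm or a die is tipped more than 0.5 rad (distance of any of staple_box, bottle, tape from where it was at the start of the episode above 0.02 m or angle between any of die_steel_center, die_brass_center's own z axis and vertical above 0.5 rad).
It fails at once if the tab is pushed with more than 30 N (contact force between the fingers and tab above 30 N).
It also fails if it takes over 70 s, if anything falls off the work surface, if the arm or the gripper's body presses on something with over 40 N, if the wrist force passes 120 N, or if a joint passes its speed limit or range.

## Working session

There is one attempt and no reset: what is moved stays moved. The work goes in short steps, Python scripts to look and compute and a shell command to move; the robot and the scene stay as the last step left them, time stands still between calls to the robot, and variables do not carry over. Pictures are saved under pics/ and viewed, about 8 in all and at most 12, crops included, and the job is handed in when it is done.

```bash
mkdir -p pics; ls; cat > h.py <<'E'
import numpy as np, cv2, json
from scipy.spatial.transform import Rotation as R
from plant import r, snapshot, get_calibration, job, boxes_of
def ray(c,u,v):
    p=cv2.undistortPoints(np.array([[[u,v]]],float),np.array([[c['fx'],0,c['cx']],[0,c['fy'],c['cy']],[0,0,1]]),np.array([c['k1'],0,0,0,0.]))[0,0]
    T=np.array(c['T']); d=T[:3,:3]@[p[0],p[1],1]; return T[:3,3],d
def atz(c,u,v,z):
    o,d=ray(c,u,v); return o+d*(z-o[2])/d[2]
def proj(c,P):
    T=np.array(c['T']); p=T[:3,:3].T@(np.array(P)-T[:3,3]); x,y=p[0]/p[2],p[1]/p[2]; k=1+c['k1']*(x*x+y*y)
    return c['fx']*x*k+c['cx'],c['fy']*y*k+c['cy']
def save(n,im): cv2.imwrite('pics/'+n,im[:,:,::-1])
E
python3 - <<'E'
from h import *
s=r.get_state(); print({k:np.round(v,3).tolist() for k,v in s.items()})
print(R.from_quat(s['eef_rot']).as_matrix().round(3))
ims=[]
for n in ['scene','side','wrist']:
    im=snapshot(n); save(n+'0.png',im); c=get_calibration(n); ims.append(im)
    print(n,c['fx'],np.round(c['T'],3).tolist())
    for t in ['feed_base','knob_center','tab_post','slide_nose','buffer_face','die_steel_center','die_brass_center','staple_box','bottle','tape','pawl','drum']:
        b=boxes_of(t,n)
        print(t,[(np.round(x['bbox']).astype(int).tolist(),round(x['confidence'],2)) for x in b[:2]])
E
```

```text
pics
{'clock': 0.0, 'q': [-1.233, 0.69, -0.195, 1.566, 0.157, 0.903, -0.215], 'qd': [-0.001, 0.001, -0.001, -0.001, 0.001, 0.0, 0.0], 'joint_torque': [0.0, -52.755, -1.267, -15.343, -0.053, 0.007, 0.0], 'tool_pos': [0.187, 0.596, 0.238], 'eef_rot': [0.7, -0.107, 0.107, -0.698], 'contact_force': [0.189, 0.608, -0.224], 'moment': [0.057, 0.026, 0.034], 'opening': 0.999}
[[ 0.954 -0.     0.299]
 [-0.299 -0.002  0.954]
 [ 0.    -1.    -0.002]]
scene 449.2008532084806 [[0.763, -0.415, 0.496, 0.171], [-0.646, -0.51, 0.568, -0.483], [0.018, -0.753, -0.657, 0.688], [0.0, 0.0, 0.0, 1.0]]
feed_base [([297, 285, 445, 412], 0.64), ([193, 224, 220, 241], 0.25)]
knob_center [([378, 284, 393, 305], 0.47)]
tab_post [([294, 306, 342, 326], 0.72)]
slide_nose [([365, 317, 436, 377], 0.56), ([341, 221, 388, 258], 0.33)]
buffer_face [([366, 377, 385, 398], 0.68), ([299, 303, 345, 324], 0.55)]
die_steel_center [([402, 336, 416, 356], 0.82), ([248, 164, 272, 225], 0.25)]
die_brass_center []
staple_box [([194, 226, 219, 239], 0.8)]
bottle [([249, 164, 270, 225], 0.59), ([320, 312, 339, 330], 0.23)]
tape [([
[... 334 characters left out ...]
268, 318, 285], 0.68), ([272, 280, 276, 291], 0.44)]
tab_post [([253, 262, 278, 289], 0.68)]
slide_nose [([276, 305, 339, 335], 0.77)]
buffer_face []
die_steel_center [([301, 310, 316, 328], 0.44)]
die_brass_center [([321, 313, 327, 325], 0.5)]
staple_box [([258, 222, 280, 231], 0.54)]
bottle [([303, 180, 324, 224], 0.64)]
tape [([351, 249, 360, 277], 0.51)]
pawl []
drum [([269, 269, 317, 313], 0.62)]
wrist 421.9877410608737 [[0.301, 0.921, 0.247, 0.124], [0.954, -0.29, -0.079, 0.615], [-0.001, 0.26, -0.966, 0.385], [0.0, 0.0, 0.0, 1.0]]
feed_base []
knob_center []
tab_post []
slide_nose []
buffer_face []
die_steel_center []
die_brass_center []
staple_box []
bottle []
tape []
pawl []
drum []
```

View pics/scene0.png

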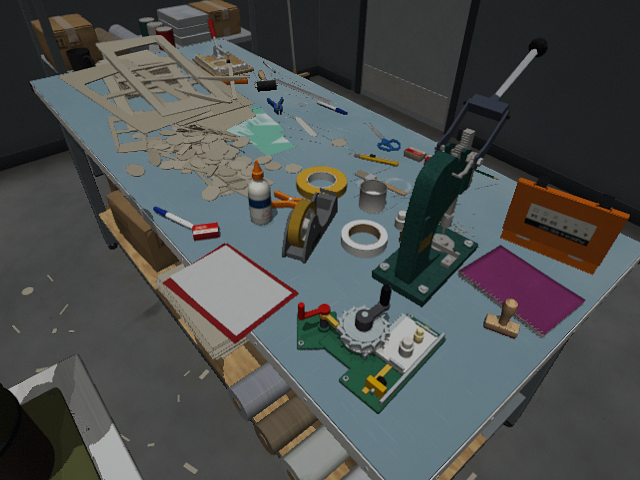

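View pics/side0.png

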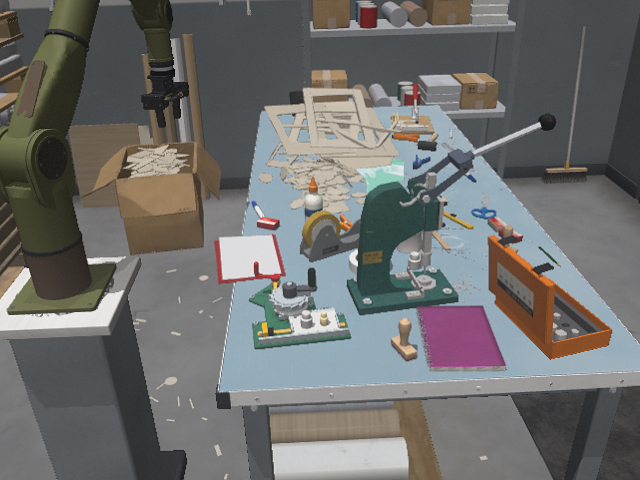

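The scene picture shows the base at about (300–445, 285–412), with the knob at (385,294), the red post at (300,313) and the dies at (408,345). In the side picture the knob is at (314,277) and the post at (257,268). I'll fit the base pose to these.

```bash
cat > fit.py <<'E'
from h import *
from scipy.optimize import least_squares
def B(p,P):
    x,y,a=p; c,s=np.cos(a),np.sin(a); return np.array([x+c*P[0]-s*P[1],y+s*P[0]+c*P[1],P[2]])
def kn(j): return [.05*np.cos(j+1.51),.05*np.sin(j+1.51),.099]
E
python3 - <<'E'
from fit import *
obs=[('scene',kn(0),(385.5,294.5)),('side',kn(0),(314,276.5)),('scene',[-.088,-.067,.095],(300,307)),('side',[-.088,-.067,.095],(257,263))]
C={n:get_calibration(n) for n in('scene','side')}
f=lambda p:np.concatenate([np.array(proj(C[n],B(p,P)))-uv for n,P,uv in obs])
s=least_squares(f,[.5,-.2,-1.57]); print(s.x,f(s.x).round(1),'knob',B(s.x,kn(0)),'tab',B(s.x,[-.088,-.067,.083]))
a=cv2.resize(cv2.imread('pics/scene0.png')[275:420,285:455],None,fx=4,fy=4,interpolation=cv2.INTER_CUBIC)
cv2.imwrite('pics/c1.png',a)
E
```

```text
[ 0.56072117 -0.15563373 -1.43404747] [-0.1 -1.  -2.1  0.1  2.3 -1.7 -1.8  0.6] knob [ 0.61057701 -0.15183976  0.099     ] tab [ 0.48235022 -0.07758891  0.083     ]
```

View pics/c1.png

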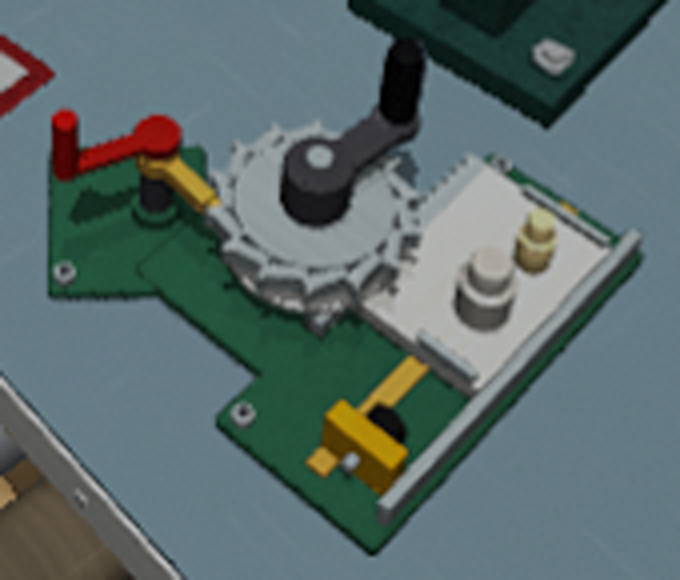

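The fit is good: base at (0.561, −0.156), yaw −1.434. The crop shows the tab post at left, the pawl in the wheel, and both dies standing on the slide. Next I move to hover above it with the tool axes aligned to the world, then look with the wrist camera.

```bash
python3 -m handwheel '[[[0.339,-0.02,-0.204,0,-0.0967,0],[0.339,-0.02,-0.204,0,-0.0967,0],[0.339,-0.02,-0.204,0,-0.0967,0],[0.339,-0.02,-0.204,0,-0.0967,0],[0.339,-0.02,-0.204,0,-0.0967,0],[0.339,-0.02,-0.204,0,-0.0967,0],[0.339,-0.02,-0.204,0,-0.0967,0],[0.339,-0.02,-0.204,0,-0.0967,0],[0.339,-0.02,-0.204,0,-0.0967,0],[0.339,-0.02,-0.204,0,-0.0967,0],[0.339,-0.02,-0.204,0,-0.0967,0],[0.339,-0.02,-0.204,0,-0.0967,0]]]' -1 10
```

```text
clock: 2.95
tool_pos: [0.4503, 0.2993, 0.2588]
eef_rot: [-0.707, 0.001, -0.001, 0.707]
contact_force: [-0.2, 0.3, -0.5]
opening: 0.115
```

```bash
python3 - <<'E'
from fit import *
c=get_calibration('scene')
for uv in [(375,275),(420,302),(478,240),(403,290),(300,255),(320,250)]: print(uv,atz(c,*uv,.005).round(3))
s=r.get_state();print(s['tool_pos'],R.from_quat(s['eef_rot']).as_matrix().round(3).tolist(),s['q'])
E
```

```text
(375, 275) [ 0.702 -0.048  0.005]
(420, 302) [ 0.718 -0.16   0.005]
(478, 240) [ 0.972 -0.12   0.005]
(403, 290) [ 0.716 -0.116  0.005]
(300, 255) [0.617 0.102 0.005]
(320, 250) [0.662 0.087 0.005]
[0.45028512 0.2992649  0.2587731 ] [[1.0, 0.0, 0.003], [-0.003, 0.0, 1.0], [0.0, -1.0, 0.0]] [-0.46544945  0.56294788 -0.33271756  1.79272922  0.23959426  0.82519446
  0.65337485]
```

```bash
python3 -m handwheel '[[[0.05,0,-0.46,0,0,0],[0.05,0,-0.46,0,0,0],[0.05,0,-0.46,0,0,0],[0.05,0,-0.46,0,0,0],[0.05,0,-0.46,0,0,0],[0.05,0,-0.46,0,0,0],[0.05,0,-0.46,0,0,0],[0.05,0,-0.46,0,0,0],[0.05,0,-0.46,0,0,0],[0.05,0,-0.46,0,0,0],[0.05,0,-0.46,0,0,0],[0.05,0,-0.46,0,0,0]]]' -1
python3 -m handwheel '[[[0,0,0,0,0,0],[0,0,0,0,0,0]]]'
python3 - <<'E'
from fit import *
c=get_calibration('wrist'); im=snapshot('wrist'); save('w1.png',im)
for t in ['knob_center','tab_post','buffer_face','slide_nose','die_steel_center']:
    print(t,[(np.round(x['bbox']).astype(int).tolist(),round(x['confidence'],2)) for x in boxes_of(t,'wrist')[:2]])
p=[.5607,-.1556,-1.434]
for n,P in dict(axis=[0,0,.075],knobtop=kn(0)[:2]+[.12],post=[-.088,-.067,.095],pivot=[-.071,-.026,.065]).items(): print(n,np.round(proj(c,B(p,P))),B(p,P))
np.save('w1.npy',c['T'])
E
```

```text
clock: 3.95
tool_pos: [0.4995, -0.167, 0.2584]
eef_rot: [0.709, -0.003, 0.003, -0.706]
contact_force: [0.9, -0.7, 0.4]
opening: 0.004
clock: 4.12
tool_pos: [0.4998, -0.1571, 0.2586]
eef_rot: [-0.706, -0.001, 0.001, 0.708]
contact_force: [-0.6, 0.9, -0.3]
opening: 0.008
knob_center []
tab_post []
buffer_face [([198, 196, 245, 235], 0.62)]
slide_nose [([215, 261, 275, 299], 0.87)]
die_steel_center [([226, 291, 252, 301], 0.78)]
axis [319. 288.] [ 0.5607 -0.1556  0.075 ]
knobtop [324. 371.] [ 0.61055567 -0.15180366  0.12      ]
post [425. 198.] [ 0.48232535 -0.07755889  0.095     ]
pivot [399. 244.] [ 0.52526062 -0.08880891  0.065     ]
```

View pics/w1.png

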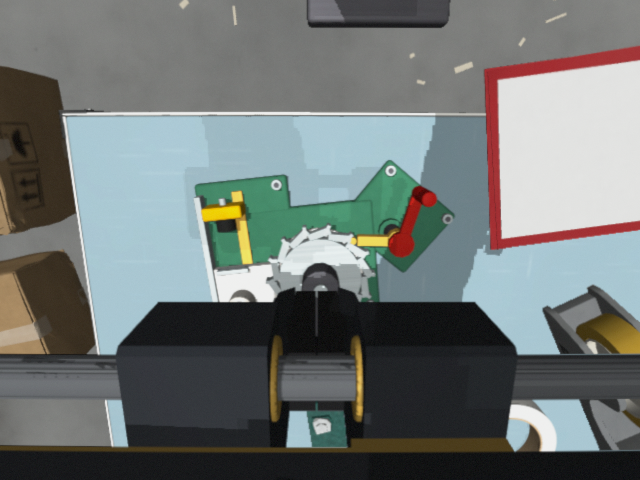

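The wrist view matches the fit within about 2 mm: post top at (428,196), pivot at (401,244), buffer at (228,220). I'll turn the shut fingers so their broad face points along the tab's chord, stop short of the post and descend.

```bash
python3 -m handwheel '[[[-0.039,0,0.057,0,0.205,0],[-0.039,0,0.057,0,0.205,0],[-0.039,0,0.057,0,0.205,0],[-0.039,0.05,0.057,0,0.205,0],[-0.039,0.09,0.057,0,0.205,0],[-0.039,0.13,0.057,0,0.205,0],[-0.039,0.13,0.057,0,0.205,0],[-0.039,0.13,0.057,0,0.205,0],[-0.039,0.13,0.057,0,0.205,0]]]' -1
python3 -m handwheel '[[[0,0.02,0,0,0,0],[0,0.04,0,0,0,0],[0,0.055,0,0,0,0],[0,0.055,0,0,0,0],[0,0.055,0,0,0,0]]]'
python3 - <<'E'
from fit import *
s=r.get_state();print(s['tool_pos'],R.from_quat(s['eef_rot']).as_matrix().round(3).tolist(),s['contact_force'])
c=get_calibration('wrist'); im=snapshot('wrist'); save('w2.png',im)
print([(np.round(x['bbox']).astype(int).tolist(),round(x['confidence'],2)) for x in boxes_of('tab_post','wrist')[:2]])
E
```

```text
clock: 5.17
tool_pos: [0.4611, -0.1023, 0.1299]
eef_rot: [-0.671, 0.223, -0.224, 0.671]
contact_force: [0.2, -0.0, 0.4]
opening: 0.004
clock: 5.58
tool_pos: [0.4617, -0.1028, 0.0755]
eef_rot: [-0.67, 0.223, -0.225, 0.671]
contact_force: [0.4, -0.2, 0.4]
opening: 0.01
[ 0.46168217 -0.10284927  0.07553266] [[0.8, 0.003, 0.6], [-0.6, -0.0, 0.8], [0.002, -1.0, 0.002]] [ 0.42501129 -0.16109624  0.41185973]
[([392, 280, 424, 304], 0.95)]
```

View pics/w2.png

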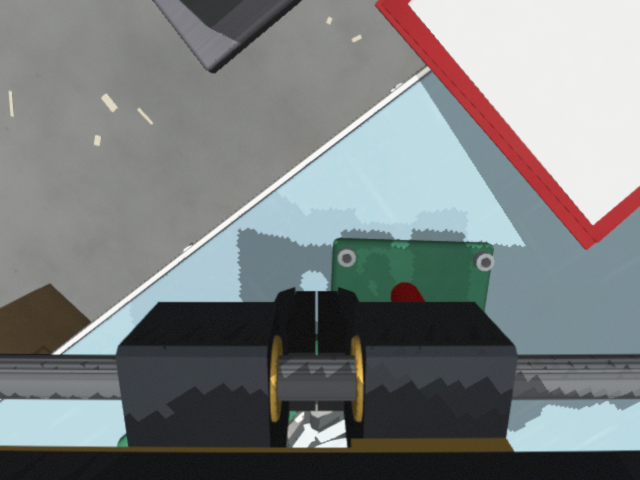

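The post is at (405,290), just right of the fingers and in line with them, so I push along tool z in small steps.

```bash
python3 -m handwheel '[[[0,0,0.002,0,0,0],[0,0,0.004,0,0,0],[0,0,0.006,0,0,0],[0,0,0.008,0,0,0],[0,0,0.010,0,0,0],[0,0,0.012,0,0,0],[0,0,0.014,0,0,0],[0,0,0.016,0,0,0],[0,0,0.018,0,0,0],[0,0,0.020,0,0,0],[0,0,0.022,0,0,0],[0,0,0.022,0,0,0]]]' -1
python3 -m handwheel '[[[0,0,0.002,0,0,0],[0,0,0.004,0,0,0],[0,0,0.006,0,0,0],[0,0,0.008,0,0,0],[0,0,0.008,0,0,0],[0,0,0.008,0,0,0]]]'
python3 - <<'E'
from fit import *
c=get_calibration('wrist'); im=snapshot('scene'); save('s2.png',im); snapshot('wrist')
print([(np.round(x['bbox']).astype(int).tolist(),round(x['confidence'],2)) for n in('wrist','scene') for x in boxes_of('tab_post',n)[:2]])
o=np.array([.4817,-.0755]);pv=np.array([.525,-.0875])
print(atz(c,405,290,.095))
E
```

```text
clock: 6.68
tool_pos: [0.4723, -0.0848, 0.0735]
eef_rot: [0.671, -0.225, 0.223, -0.671]
contact_force: [-4.7, -1.1, 0.6]
opening: 0.004
clock: 7.18
tool_pos: [0.4793, -0.0783, 0.0738]
eef_rot: [-0.67, 0.223, -0.224, 0.671]
contact_force: [-1.9, -0.6, 0.1]
opening: 0.007
[([288, 278, 388, 432], 0.59), ([325, 307, 341, 327], 0.52), ([367, 377, 387, 396], 0.45)]
[ 0.48232195 -0.04633112  0.095     ]
```

```bash
python3 - <<'E'
import cv2
a=cv2.resize(cv2.imread('pics/s2.png')[255:405,270:450],None,fx=4,fy=4,interpolation=cv2.INTER_CUBIC)
cv2.imwrite('pics/c2.png',a)
from fit import *
p=[.5607,-.1556,-1.434];c=get_calibration('scene')
for t in (0,.3,.5,.65,.8):
    a=np.arctan2(-41,-17)-t; q=[-.071+.045*np.cos(a),-.026+.045*np.sin(a),.095]
    print(t,B(p,q).round(4),(np.array(proj(c,B(p,q)))-[270,255])*4)
E
```

```text
0 [ 0.4817 -0.0774  0.095 ] [127.70916956 201.78099701]
0.3 [ 0.487 -0.065  0.095] [119.71351404 179.12487728]
0.5 [ 0.4925 -0.0579  0.095 ] [119.53398166 163.70667673]
0.65 [ 0.4975 -0.0534  0.095 ] [122.05758753 152.4198459 ]
0.8 [ 0.5031 -0.0496  0.095 ] [126.75543922 141.6412341 ]
```

View pics/c2.png

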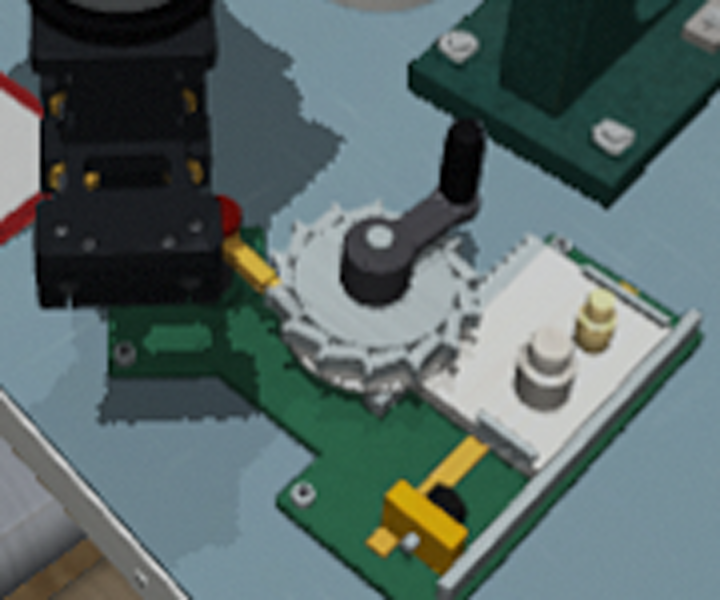

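The fingers hide the post. By geometry the tab is at about 0.5, so I continue in small steps and watch for the stop.

```bash
python3 -m handwheel '[[[0,0,0.002,0,0,0],[0,0,0.004,0,0,0],[0,0,0.006,0,0,0],[0,0,0.007,0,0,0],[0,0,0.007,0,0,0]]]'
for i in 1; do python3 -m handwheel '[[[0,0,0.001,0,0,0],[0,0,0.002,0,0,0],[0,0,0.002,0,0,0]]]'; done
```

```text
clock: 7.8
tool_pos: [0.4829, -0.0728, 0.0737]
eef_rot: [-0.671, 0.224, -0.224, 0.671]
contact_force: [-2.7, -1.9, 0.6]
opening: 0.006
clock: 8.05
tool_pos: [0.484, -0.0714, 0.0737]
eef_rot: [-0.671, 0.224, -0.224, 0.671]
contact_force: [-2.4, -1.9, 0.8]
opening: 0.007
```

```bash
python3 -m handwheel '[[[0,0,0.001,0,0,0],[0,0,0.002,0,0,0],[0,0,0.002,0,0,0]]]'; python3 -m handwheel '[[[0,0,0.001,0,0,0],[0,0,0.001,0,0,0]]]';  python3 -m handwheel '[[[0,0,0.001,0,0,0],[0,0,0.001,0,0,0]]]'
```

```text
clock: 8.3
tool_pos: [0.4853, -0.0697, 0.0737]
eef_rot: [-0.671, 0.224, -0.224, 0.671]
contact_force: [-2.2, -2.6, -0.0]
opening: 0.003
clock: 8.47
tool_pos: [0.4859, -0.069, 0.0737]
eef_rot: [-0.671, 0.224, -0.224, 0.671]
contact_force: [-2.1, -3.1, 1.4]
opening: 0.004
clock: 8.63
tool_pos: [0.4866, -0.0682, 0.0737]
eef_rot: [-0.671, 0.224, -0.224, 0.671]
contact_force: [-1.7, -2.7, 0.1]
opening: 0.005
```

That puts the tab at about 0.77 with only light force. I back off, rise and check.

```bash
python3 -m handwheel '[[[0,0,-0.02,0,0,0],[0,-0.03,-0.02,0,0,0],[0,-0.07,-0.03,0,0,0],[0,-0.11,-0.05,0,0,0],[0,-0.14,-0.05,0,-0.04,0],[0,-0.14,-0.05,0,-0.08,0],[0,-0.14,-0.05,0,-0.12,0],[0,-0.14,-0.05,0,-0.16,0],[0,-0.14,-0.05,0,-0.205,0],[0,-0.14,-0.05,0,-0.205,0]]]'
python3 - <<'E'
from fit import *
c=get_calibration('wrist'); im=snapshot('wrist'); save('w3.png',im); s=snapshot('scene'); save('s3.png',s)
b=cv2.resize(s[270:420,280:450],None,fx=3,fy=3,interpolation=cv2.INTER_CUBIC)
cv2.imwrite('pics/m3.png',np.hstack([cv2.resize(im[120:320,160:480],None,fx=.9,fy=.9),cv2.copyMakeBorder(b,0,0,0,0,0)[:180*1]])[:,:,::-1] if 0 else b[:,:,::-1])
p=[.5607,-.1556,-1.434]
for t in (0,.65,.8):
    a=np.arctan2(-41,-17)-t; q=[-.071+.045*np.cos(a),-.026+.045*np.sin(a),.095]
    print(t,np.round(proj(c,B(p,q))),(np.array(proj(get_calibration('scene'),B(p,q)))-[280,270])*3)
print(boxes_of('tab_post','wrist')[:1],boxes_of('knob_center','wrist')[:1],r.get_state()['tool_pos'], r.get_state()['q'])
E
```

```text
clock: 9.47
tool_pos: [0.4573, -0.1074, 0.2141]
eef_rot: [-0.707, -0.003, 0.001, 0.708]
contact_force: [0.1, 1.2, -0.6]
opening: 0.007
0 [363. 271.] [ 65.78187717 106.33574776]
0.65 [398. 293.] [61.54319065 69.31488443]
0.8 [403. 301.] [65.06657942 61.23092557]
[{'bbox': [316.8, 269.5, 410.1, 312.0], 'confidence': 0.67}] [{'bbox': [314.9, 270.6, 407.9, 310.9], 'confidence': 0.5}] [ 0.45659659 -0.10788054  0.21370543] [ 0.3721114   0.54684146 -0.36490825  2.04442483  0.3312167   0.60531046
  1.34983366]
```

View pics/w3.png

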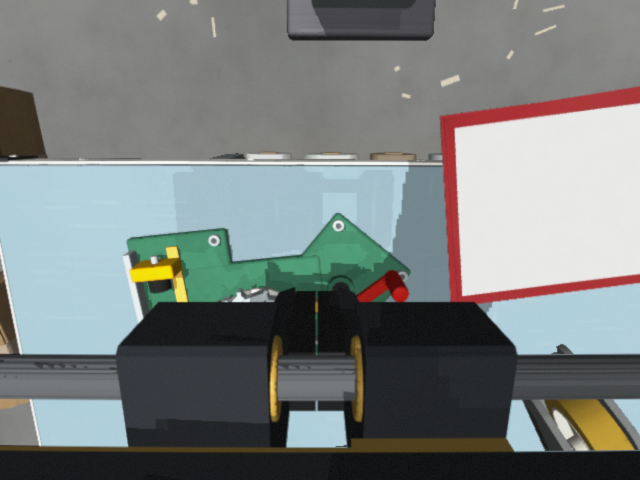

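```bash
python3 - <<'E'
import cv2,numpy as np
def red(f,x0,y0,x1,y1):
    a=cv2.imread(f)[y0:y1,x0:x1].astype(int); m=(a[:,:,2]>90)&(a[:,:,1]<60)&(a[:,:,0]<60)
    for y in range(y0,y1):
        xs=np.where(m[y-y0])[0]
        if len(xs): print(y,xs.min()+x0,xs.max()+x0,end=' | ')
    print()
red('pics/scene0.png',288,290,350,335)
red('pics/s3.png',288,270,350,335)
red('pics/w3.png',340,255,425,310)
red('pics/w1.png',380,180,440,262)
E
```

```text
290 290 295 | 291 291 296 | 292 292 297 | 293 292 297 | 294 292 297 | 295 289 295 | 296 288 294 | 297 288 293 | 298 288 292 | 299 288 290 | 300 288 289 | 301 288 288 | 303 299 303 | 304 298 326 | 305 298 328 | 306 299 328 | 307 300 329 | 308 318 329 | 309 315 329 | 310 312 329 | 311 309 328 | 312 306 327 | 313 305 317 | 314 305 314 | 315 305 311 | 316 305 308 | 317 305 305 | 
286 288 289 | 287 288 290 | 288 288 292 | 289 288 293 | 290 290 295 | 291 291 301 | 292 292 302 | 293 292 302 | 294 291 301 | 295 290 300 | 296 289 294 | 297 288 293 | 298 288 292 | 299 288 290 | 300 288 289 | 301 288 288 | 304 304 325 | 305 305 327 | 306 304 328 | 307 309 329 | 308 315 328 | 309 320 328 | 310 320 328 | 311 321 326 | 
275 399 399 | 277 384 384 | 278 382 384 | 279 380 384 | 280 379 385 | 281 378 402 | 282 376 385 | 283 375 385 | 284 373 386 | 285 372 386 | 286 371 402 | 287 369 405 | 288 368 406 | 289 367 406 | 290 365 407 | 291 364 407 | 292 362 407 | 293 361 407 | 294 359 407 | 295 358 407 | 296 357 407 | 297 357 406 | 298 357 406 | 299 358 405 | 300 358 404 | 301 359 403 | 
186 418 421 | 187 4
[... 274 characters left out ...]
 207 408 419 | 208 408 419 | 209 407 419 | 210 407 419 | 211 407 418 | 212 406 418 | 213 406 417 | 214 406 417 | 215 406 417 | 216 405 416 | 217 405 416 | 218 404 416 | 219 404 415 | 220 404 415 | 221 403 415 | 222 403 414 | 223 403 414 | 224 402 413 | 225 402 413 | 226 402 413 | 227 401 413 | 228 401 412 | 229 401 412 | 230 400 411 | 231 399 411 | 232 400 411 | 233 395 410 | 234 394 410 | 235 393 410 | 236 392 411 | 237 391 411 | 238 390 412 | 239 389 412 | 240 389 412 | 241 389 413 | 242 389 413 | 243 389 413 | 244 389 413 | 245 389 413 | 246 389 413 | 247 389 413 | 248 389 413 | 249 390 412 | 250 390 412 | 251 390 411 | 252 391 410 | 253 392 409 | 254 393 408 | 255 395 407 | 256 396 404 |
```

The red pixels put the tab at only about 0.63, because the fingers are thinner than I assumed. I go back and push about 7 mm further.

```bash
python3 -m handwheel '[[[0.021,0,0.028,0,0.205,0],[0.021,0,0.028,0,0.205,0],[0.021,0,0.028,0,0.205,0],[0.021,0,0.028,0,0.205,0],[0.021,0,0.028,0,0.205,0],[0.021,0,0.028,0,0.205,0],[0.021,0.04,0.028,0,0.205,0],[0.021,0.08,0.028,0,0.205,0],[0.021,0.12,0.028,0,0.205,0],[0.021,0.14,0.028,0,0.205,0],[0.021,0.14,0.028,0,0.205,0]]]'
python3 -m handwheel '[[[0,0,0.003,0,0,0],[0,0,0.006,0,0,0],[0,0,0.009,0,0,0],[0,0,0.012,0,0,0],[0,0,0.014,0,0,0],[0,0,0.016,0,0,0],[0,0,0.018,0,0,0],[0,0,0.019,0,0,0],[0,0,0.019,0,0,0]]]'
python3 -m handwheel '[[[0,0,0.001,0,0,0],[0,0,0.001,0,0,0]]]';python3 -m handwheel '[[[0,0,0.001,0,0,0],[0,0,0.001,0,0,0]]]'
```

```text
clock: 10.58
tool_pos: [0.475, -0.0795, 0.0701]
eef_rot: [0.672, -0.225, 0.221, -0.671]
contact_force: [0.4, -0.5, -0.4]
opening: 0.007
clock: 11.33
tool_pos: [0.4886, -0.0658, 0.0739]
eef_rot: [0.671, -0.224, 0.224, -0.67]
contact_force: [-1.3, -3.1, 3.2]
opening: 0.005
clock: 11.5
tool_pos: [0.4893, -0.0648, 0.0737]
eef_rot: [0.671, -0.224, 0.224, -0.67]
contact_force: [-0.3, -3.4, 3.0]
opening: 0.006
clock: 11.67
tool_pos: [0.4901, -0.0638, 0.0736]
eef_rot: [0.671, -0.224, 0.224, -0.671]
contact_force: [0.3, -5.5, 1.2]
opening: 0.004
```

```bash
python3 -m handwheel '[[[0,0,0.001,0,0,0],[0,0,0.001,0,0,0]]]';python3 -m handwheel '[[[0,0,0.001,0,0,0],[0,0,0.001,0,0,0]]]'
```

```text
clock: 11.83
tool_pos: [0.4906, -0.0631, 0.0736]
eef_rot: [0.671, -0.224, 0.224, -0.671]
contact_force: [-0.6, -6.1, 0.9]
opening: 0.011
clock: 12.0
tool_pos: [0.4912, -0.0624, 0.0736]
eef_rot: [0.671, -0.224, 0.224, -0.671]
contact_force: [-0.4, -6.0, 0.9]
opening: 0.004
```

```bash
python3 -m handwheel '[[[0,0,0.001,0,0,0],[0,0,0.001,0,0,0]]]';python3 -m handwheel '[[[0,0,-0.02,0,0,0],[0,-0.03,-0.02,0,0,0],[0,-0.07,-0.03,0,0,0],[0,-0.11,-0.05,0,0,0],[0,-0.14,-0.05,0,-0.04,0],[0,-0.14,-0.05,0,-0.08,0],[0,-0.14,-0.05,0,-0.12,0],[0,-0.14,-0.05,0,-0.16,0],[0,-0.14,-0.05,0,-0.205,0],[0,-0.14,-0.05,0,-0.205,0]]]'
python3 - <<'E'
from fit import *
c=get_calibration('wrist'); im=snapshot('wrist'); save('w4.png',im); s=snapshot('scene'); save('s4.png',s)
p=[.5607,-.1556,-1.434]
for t in (.65,.8):
    a=np.arctan2(-41,-17)-t; q=[-.071+.045*np.cos(a),-.026+.045*np.sin(a),.095]
    print(t,np.round(proj(c,B(p,q))),np.round(proj(c,B(p,[-.071,-.026,.065]))))
    print(t,np.round(proj(get_calibration('scene'),B(p,q))),np.round(proj(get_calibration('scene'),B(p,[-.071,-.026,.065]))))
a=im.astype(int); m=(a[:,:,0]>90)&(a[:,:,1]<60)&(a[:,:,2]<60)
for y in range(270,305):
    xs=np.where(m[y,340:440])[0]
    if len(xs): print(y,xs.min()+340,xs.max()+340,end=' | ')
cv2.imwrite('pics/m4.png',np.hstack([cv2.resize(im[220:320,320:440],(480,400)),cv2.resize(s[280:330,280:320],(320,400))])[:,:,::-1])
E
```

```text
clock: 12.17
tool_pos: [0.4914, -0.0621, 0.0735]
eef_rot: [0.671, -0.224, 0.224, -0.67]
contact_force: [0.1, -6.7, 1.1]
opening: 0.006
clock: 13.0
tool_pos: [0.462, -0.0995, 0.2137]
eef_rot: [-0.706, -0.002, 0.002, 0.708]
contact_force: [0.5, -0.5, 0.6]
opening: 0.003
0.65 [386. 288.] [331. 308.]
0.65 [301. 293.] [325. 308.]
0.8 [391. 295.] [331. 308.]
0.8 [302. 290.] [325. 308.]
276 392 392 | 279 378 380 | 280 376 380 | 281 374 379 | 282 372 379 | 283 370 380 | 284 368 380 | 285 366 380 | 286 364 380 | 287 362 381 | 288 360 381 | 289 358 396 | 290 356 398 | 291 354 400 | 292 354 400 | 293 355 401 | 294 355 401 | 295 356 402 | 296 356 402 | 297 357 402 | 298 357 402 | 299 358 401 | 300 358 401 | 301 359 401 |
```

View pics/m4.png

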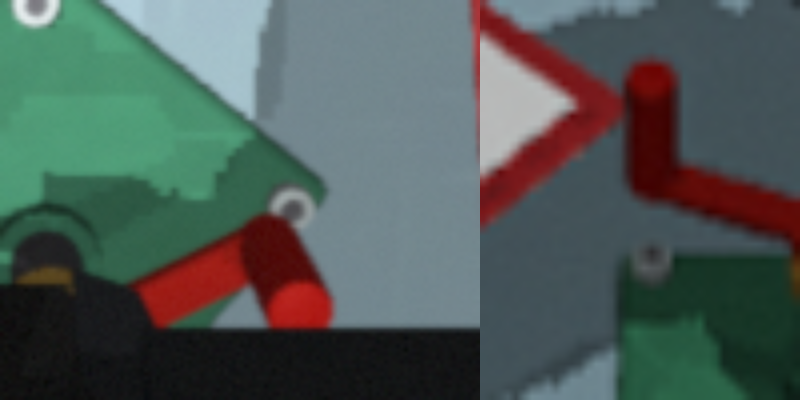

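The post top is at wrist pixel (395,296) and scene pixel (301,290), and both match a tab angle of about 0.80. Next I go above the knob with the fingers part open and descend.

```bash
python3 -m handwheel '[[[0.0375,0,-0.013,0,0,0],[0.075,0,-0.026,0,0,0],[0.1125,0,-0.039,0,0,0],[0.1486,0,-0.0515,0,0,0],[0.1486,0,-0.0515,0,0,0],[0.1486,0.03,-0.0515,0,0,0],[0.1486,0.06,-0.0515,0,0,0],[0.1486,0.077,-0.0515,0,0,0],[0.1486,0.077,-0.0515,0,0,0],[0.1486,0.077,-0.0515,0,0,0]]]' 0.2 15
python3 - <<'E'
from fit import *
print(r.get_state()['tool_pos'])
s=snapshot('scene'); save('s5.png',s); d=snapshot('side'); save('d5.png',d)
for n in('scene','side'): print([(x['bbox'],round(x['confidence'],2)) for x in boxes_of('knob_center',n)[:2]])
cv2.imwrite('pics/m5.png',np.hstack([cv2.resize(s[240:340,330:430],(400,400)),cv2.resize(d[230:300,280:350],(400,400))])[:,:,::-1])
E
```

```text
clock: 13.93
tool_pos: [0.6095, -0.1516, 0.136]
eef_rot: [-0.707, 0.001, 0.001, 0.707]
contact_force: [0.2, -0.4, 0.1]
opening: 0.603
[ 0.60947805 -0.15161014  0.13602444]
[([380.6, 284.4, 392.7, 305.5], 0.61)]
[([272.7, 280.1, 273.9, 289.8], 0.58)]
```

View pics/m5.png

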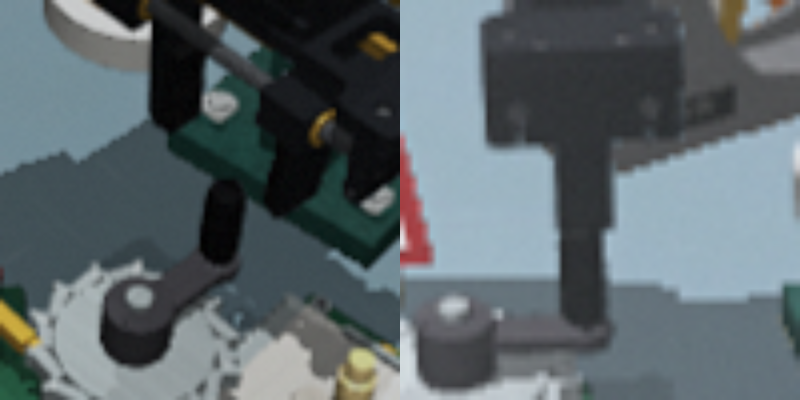

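The side view shows the finger in line with the knob (crop 583 against 582). In the scene view the knob lies between the fingertips. I descend and grip.

```bash
python3 -m handwheel '[[[0.001,0.015,0,0,0,0],[0.001,0.03,0,0,0,0],[0.001,0.045,0,0,0,0],[0.001,0.052,0,0,0,0],[0.001,0.052,0,0,0,0]]]' 0.2 15
python3 -m handwheel '[[[0,0,0,0,0,0],[0,0,0,0,0,0],[0,0,0,0,0,0],[0,0,0,0,0,0],[0,0,0,0,0,0],[0,0,0,0,0,0],[0,0,0,0,0,0],[0,0,0,0,0,0],[0,0,0,0,0,0],[0,0,0,0,0,0]]]' -1 15
```

```text
clock: 14.55
tool_pos: [0.6106, -0.1525, 0.0841]
eef_rot: [-0.707, 0.001, 0.0, 0.707]
contact_force: [0.4, 0.3, 0.0]
opening: 0.602
clock: 15.38
tool_pos: [0.6115, -0.1529, 0.0851]
eef_rot: [0.707, 0.0, 0.0, -0.707]
contact_force: [-0.8, -1.2, 5.3]
opening: 0.199
```

The opening is 17.5 mm, so the knob is held. I wind on about 0.09 rad slowly.

```bash
python3 -m handwheel '[[[0,0,0.0005,0,0,0],[0,0,0.001,0,0,0],[-0.0001,0,0.0015,0,0,0],[-0.0002,0,0.002,0,0,0],[-0.0003,0,0.0025,0,0,0],[-0.0003,0,0.003,0,0,0],[-0.0004,0,0.0035,0,0,0],[-0.0005,0,0.004,0,0,0],[-0.0005,0,0.004,0,0,0],[-0.0005,0,0.004,0,0,0]]]' -1 25
python3 - <<'E'
from fit import *
s=snapshot('scene'); save('s6.png',s); a=cv2.imread('pics/s0.png') if 0 else cv2.imread('pics/s4.png')
cv2.imwrite('pics/m6.png',np.hstack([cv2.resize(a[290:340,305:355],(400,400)),cv2.resize(s[290:340,305:355],(400,400))[:,:,::-1]]))
E
```

```text
clock: 16.22
tool_pos: [0.6114, -0.1517, 0.0851]
eef_rot: [0.708, -0.0, 0.001, -0.706]
contact_force: [1.0, -6.1, 5.3]
opening: 0.193
```

View pics/m6.png

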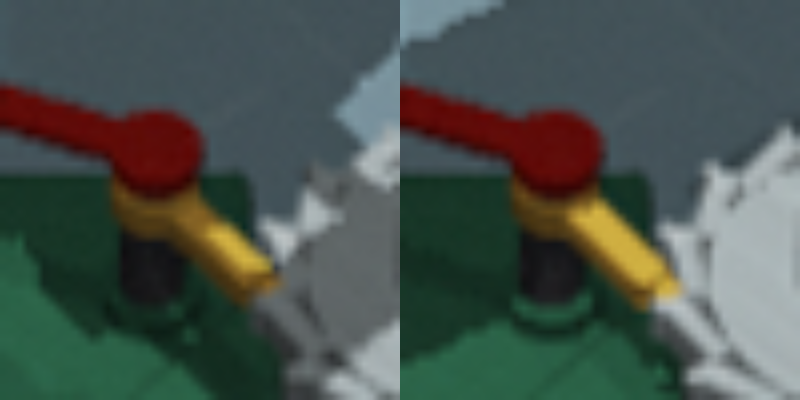

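The pawl is still caught. The arm yields about 3 mm under the spring load, so I wind on further.

```bash
python3 -m handwheel '[[[0,0,0.0005,0,0,0],[0,0,0.001,0,0,0],[-0.0001,0,0.0015,0,0,0],[-0.0002,0,0.002,0,0,0],[-0.0003,0,0.0025,0,0,0],[-0.0003,0,0.003,0,0,0],[-0.0003,0,0.003,0,0,0],[-0.0003,0,0.003,0,0,0]]]'
python3 - <<'E'
from fit import *
s=snapshot('scene'); save('s7.png',s); a=cv2.imread('pics/s6.png')
cv2.imwrite('pics/m7.png',np.hstack([cv2.resize(a[290:340,305:355],(400,400)),cv2.resize(s[290:340,305:355],(400,400))[:,:,::-1]]))
b=s[:,:,::-1].astype(int); 
for f in(a.astype(int),b):
    m=(f[:,:,2]>130)&(f[:,:,1]>100)&(f[:,:,0]<90); ys,xs=np.where(m[305:335,315:350]); print(len(xs),xs.mean()+315,ys.mean()+305,xs.max()+315,ys.max()+305)
E
```

```text
clock: 16.93
tool_pos: [0.6113, -0.15, 0.0851]
eef_rot: [0.709, -0.0, 0.002, -0.705]
contact_force: [1.5, -9.1, 3.9]
opening: 0.195
70 332.3857142857143 320.4142857142857 339 326
74 331.2837837837838 320.85135135135135 338 328
```

```bash
python3 -m handwheel '[[[0,0,0.0005,0,0,0],[-0.0001,0,0.001,0,0,0],[-0.0002,0,0.0015,0,0,0],[-0.0002,0,0.002,0,0,0],[-0.0002,0,0.002,0,0,0],[-0.0002,0,0.002,0,0,0]]]'
python3 - <<'E'
from fit import *
s=snapshot('scene'); save('s8.png',s)
f=s[:,:,::-1].astype(int)
m=(f[:,:,2]>130)&(f[:,:,1]>100)&(f[:,:,0]<90); ys,xs=np.where(m[305:335,315:350]); print(len(xs),xs.mean()+315,ys.mean()+305,xs.max()+315,ys.max()+305)
a=cv2.imread('pics/s7.png')
cv2.imwrite('pics/m8.png',np.hstack([cv2.resize(a[290:340,305:355],(400,400)),cv2.resize(s[290:340,305:355],(400,400))[:,:,::-1]]))
E
```

```text
clock: 17.48
tool_pos: [0.6112, -0.1484, 0.0851]
eef_rot: [0.709, -0.0, 0.002, -0.705]
contact_force: [2.1, -9.0, 2.9]
opening: 0.195
74 325.63513513513516 322.86486486486484 328 331
```

The pawl tip jumped from column 338 to 328, so the pawl has sprung clear. Now I work out the arc deltas for easing back.

```bash
cat > arc.py <<'E'
import numpy as np
A=np.array([.5612,-.1563])
def C(j):
    t=j+.076; o=.0035*max(-.3,(8*(1+j/1.86)-1.2)/7)
    return A+.05*np.array([np.cos(t),np.sin(t)])+o*np.array([-np.sin(t),np.cos(t)])
E
python3 - <<'E'
from arc import *
from h import r
print(r.get_state()['tool_pos'],C(.08))
js=.08-.04*np.arange(0,38)
for k in range(0,36,12):
    print(js[k],js[k+12]); print([[round(float(v),4) for v in (C(j)-C(js[k]))] for j in js[k+1:k+13]])
E
```

```text
[ 0.61118756 -0.14844179  0.08514098] [ 0.61003785 -0.14500293]
0.08 -0.39999999999999997
[[0.0004, -0.002], [0.0008, -0.0041], [0.001, -0.0062], [0.0012, -0.0083], [0.0013, -0.0104], [0.0012, -0.0124], [0.0011, -0.0145], [0.001, -0.0166], [0.0007, -0.0187], [0.0003, -0.0207], [-0.0001, -0.0228], [-0.0006, -0.0248]]
-0.39999999999999997 -0.88
[[-0.0006, -0.002], [-0.0013, -0.004], [-0.0021, -0.0059], [-0.0029, -0.0078], [-0.0039, -0.0097], [-0.0049, -0.0115], [-0.006, -0.0133], [-0.0071, -0.015], [-0.0083, -0.0167], [-0.0096, -0.0184], [-0.011, -0.0199], [-0.0124, -0.0215]]
-0.88 -1.3599999999999999
[[-0.0015, -0.0015], [-0.003, -0.0029], [-0.0046, -0.0042], [-0.0063, -0.0054], [-0.008, -0.0066], [-0.0098, -0.0078], [-0.0116, -0.0088], [-0.0134, -0.0098], [-0.0153, -0.0107], [-0.0172, -0.0115], [-0.0192, -0.0122], [-0.0212, -0.0129]]
```

```bash
python3 -m handwheel '[[[0,0,0,0,0,0],[0.0004,0,-0.002,0,0,0],[0.0008,0,-0.0041,0,0,0],[0.001,0,-0.0062,0,0,0],[0.0012,0,-0.0083,0,0,0],[0.0013,0,-0.0104,0,0,0],[0.0012,0,-0.0124,0,0,0],[0.0011,0,-0.0145,0,0,0],[0.0010,0,-0.0166,0,0,0],[0.0007,0,-0.0187,0,0,0],[0.0003,0,-0.0207,0,0,0],[0,0,-0.0228,0,0,0]]]'
python3 - <<'E'
from arc import *
from h import r
p=r.get_state()['tool_pos'][:2]-A; print(np.hypot(*p),np.arctan2(p[1],p[0])-.076)
E
```

```text
clock: 18.53
tool_pos: [0.6093, -0.1684, 0.085]
eef_rot: [0.708, -0.001, -0.0, -0.706]
contact_force: [-2.6, -4.2, 7.5]
opening: 0.192
0.04956994910628073 -0.32327686637141057
```

```bash
python3 -m handwheel '[[[-0.0005,0,-0.002,0,0,0],[-0.0011,0,-0.004,0,0,0],[-0.0018,0,-0.006,0,0,0],[-0.0026,0,-0.0079,0,0,0],[-0.0034,0,-0.0098,0,0,0],[-0.0044,0,-0.0117,0,0,0],[-0.0054,0,-0.0135,0,0,0],[-0.0065,0,-0.0153,0,0,0],[-0.0076,0,-0.017,0,0,0],[-0.0088,0,-0.0187,0,0,0],[-0.0101,0,-0.0204,0,0,0],[-0.0115,0,-0.0219,0,0,0]]]'
python3 - <<'E'
from arc import *
from h import r
p=r.get_state()['tool_pos'][:2]-A; print(np.hypot(*p),np.arctan2(p[1],p[0])-.076)
E
```

```text
clock: 19.53
tool_pos: [0.5976, -0.1882, 0.0851]
eef_rot: [-0.707, 0.001, 0.001, 0.707]
contact_force: [-2.7, -0.7, 8.7]
opening: 0.192
0.048396057989642347 -0.7944028843706479
```

```bash
python3 -m handwheel '[[[-0.0014,0,-0.0015,0,0,0],[-0.0029,0,-0.003,0,0,0],[-0.0044,0,-0.0044,0,0,0],[-0.006,0,-0.0057,0,0,0],[-0.0077,0,-0.0069,0,0,0],[-0.0094,0,-0.0081,0,0,0],[-0.0112,0,-0.0093,0,0,0],[-0.013,0,-0.0103,0,0,0],[-0.0148,0,-0.0113,0,0,0],[-0.0167,0,-0.0122,0,0,0],[-0.0186,0,-0.013,0,0,0],[-0.0206,0,-0.0137,0,0,0]]]'
python3 - <<'E'
from arc import *
from h import r
p=r.get_state()['tool_pos'][:2]-A; print(np.hypot(*p),np.arctan2(p[1],p[0])-.076)
js=-1.32-.03*np.arange(0,13)
print([[round(float(v),4) for v in (C(j)-C(js[0]))] for j in js[1:]])
E
```

```text
clock: 20.53
tool_pos: [0.5782, -0.2006, 0.0851]
eef_rot: [-0.707, -0.0, 0.0, 0.708]
contact_force: [-0.6, 0.4, 6.7]
opening: 0.198
0.04749062437302069 -1.2803979113284711
[[-0.0015, -0.0005], [-0.003, -0.0009], [-0.0045, -0.0013], [-0.006, -0.0017], [-0.0076, -0.002], [-0.0091, -0.0023], [-0.0106, -0.0025], [-0.0122, -0.0026], [-0.0138, -0.0027], [-0.0153, -0.0028], [-0.0169, -0.0028], [-0.0185, -0.0028]]
```

```bash
python3 -m handwheel '[[[-0.0015,0,-0.0005,0,0,0],[-0.003,0,-0.0009,0,0,0],[-0.0045,0,-0.0013,0,0,0],[-0.006,0,-0.0017,0,0,0],[-0.0076,0,-0.002,0,0,0],[-0.0091,0,-0.0023,0,0,0],[-0.0106,0,-0.0025,0,0,0],[-0.0122,0,-0.0026,0,0,0],[-0.0138,0,-0.0027,0,0,0],[-0.0138,0,-0.0027,0,0,0],[-0.0138,0,-0.0027,0,0,0]]]'
python3 - <<'E'
from arc import *
from h import r
from scipy.optimize import least_squares
s=r.get_state();P=np.array([(.6115,-.1529),(.6112,-.1484),(.6093,-.1684),(.5976,-.1882),(.5782,-.2006),s['tool_pos'][:2]])
a=least_squares(lambda a:np.hypot(*(P-a).T)-.05,A).x
q=P-a; print(a,np.hypot(*q.T),np.arctan2(q[:,1],q[:,0])-np.arctan2(*q[0][::-1]),s['contact_force'])
E
```

```text
clock: 21.45
tool_pos: [0.5647, -0.2034, 0.0851]
eef_rot: [-0.707, -0.001, 0.0, 0.708]
contact_force: [0.0, 0.6, 6.2]
opening: 0.198
[ 0.56151531 -0.15351958] [0.04998853 0.04994776 0.05004801 0.05004834 0.04994942 0.0499944 ] [ 0.          0.09028427 -0.3142823  -0.77795147 -1.24261345 -1.51994113] [0.00746525 0.56118681 6.18900903]
```

The arc fit gives an axis at (0.5615, −0.1535) with 0.05 mm residuals and j = −1.52. From here I push on in small steps and watch the force.

```bash
python3 -m handwheel '[[[-0.001,0,0,0,0,0],[-0.002,0,0,0,0,0],[-0.003,0,0,0,0,0],[-0.004,0,0,0,0,0],[-0.005,0,0,0,0,0],[-0.006,0,0,0,0,0],[-0.007,0,0,0,0,0],[-0.008,0,0.0002,0,0,0],[-0.009,0,0.0003,0,0,0],[-0.009,0,0.0003,0,0,0]]]'
python3 -m handwheel '[[[-0.001,0,0.0002,0,0,0],[-0.001,0,0.0002,0,0,0]]]' | grep -E 'pos|force'
python3 -m handwheel '[[[-0.001,0,0.0002,0,0,0],[-0.001,0,0.0002,0,0,0]]]' | grep -E 'pos|force'
```

```text
clock: 22.28
tool_pos: [0.5561, -0.2032, 0.0851]
eef_rot: [-0.707, -0.001, -0.0, 0.708]
contact_force: [0.4, -0.5, 5.2]
opening: 0.191
tool_pos: [0.5552, -0.2031, 0.0851]
contact_force: [0.5, -0.2, 5.3]
tool_pos: [0.5542, -0.203, 0.0851]
contact_force: [-0.4, -0.7, 4.6]
```

```bash
for i in 1 2 3; do python3 -m handwheel '[[[-0.0005,0,0.0001,0,0,0],[-0.001,0,0.0002,0,0,0],[-0.001,0,0.0002,0,0,0]]]' | grep -E 'pos|force'; done
```

```text
tool_pos: [0.5533, -0.2028, 0.0851]
contact_force: [1.6, -0.4, 5.4]
tool_pos: [0.5523, -0.2027, 0.0851]
contact_force: [1.2, -0.6, 5.1]
tool_pos: [0.5514, -0.2025, 0.0851]
contact_force: [0.3, 0.2, 6.0]
```

```bash
for i in 1 2 3; do python3 -m handwheel '[[[-0.0005,0,0.0001,0,0,0],[-0.001,0,0.0002,0,0,0],[-0.001,0,0.0002,0,0,0]]]' | grep -E 'pos|force'; done
```

```text
tool_pos: [0.5504, -0.2023, 0.0851]
contact_force: [0.8, -0.4, 5.7]
tool_pos: [0.5494, -0.2021, 0.0851]
contact_force: [1.1, 0.3, 4.7]
tool_pos: [0.5486, -0.2018, 0.0851]
contact_force: [2.4, 0.1, 5.7]
```

```bash
for i in 1 2; do python3 -m handwheel '[[[-0.0005,0,0.0001,0,0,0],[-0.001,0,0.0003,0,0,0],[-0.001,0,0.0003,0,0,0]]]' | grep -E 'pos|force'; done; python3 -c "
from h import *
print(np.mean([ (snapshot('scene'),r.get_state()['contact_force'])[1] for i in range(5)],0))"
```

```text
tool_pos: [0.5483, -0.2018, 0.0851]
contact_force: [4.3, -0.2, 4.2]
tool_pos: [0.5482, -0.2017, 0.0851]
contact_force: [7.1, -0.0, 1.9]
[ 6.4866592  -0.33734122  2.09477309]
```

The nose has met the buffer: motion stopped and the knob force is about 6.4 N, so roughly 13 N on the buffer, held for more than 0.25 s. I ease the push off, open and rise.

```bash
python3 -m handwheel '[[[0.0003,0,0,0,0,0],[0.0006,0,0,0,0,0],[0.001,0,0,0,0,0],[0.0014,0,0,0,0,0],[0.0018,0,0,0,0,0],[0.0018,0,0,0,0,0]]]' | grep -E 'pos|force'
python3 -m handwheel '[[[0,0,0,0,0,0],[0,0,0,0,0,0],[0,0,0,0,0,0],[0,0,0,0,0,0],[0,0,0,0,0,0],[0,0,0,0,0,0],[0,0,0,0,0,0]]]' 0.2
python3 -m handwheel '[[[0,-0.02,0,0,0,0],[0,-0.04,0,0,0,0],[0,-0.07,0,0,0,0],[0,-0.1,0,0,0,0],[0,-0.13,0,0,0,0],[0,-0.16,0,0,0,0],[0,-0.16,0,0,0,0],[0,-0.16,0,0,0,0]]]'
python3 - <<'E'
from fit import *
s=snapshot('scene'); save('s9.png',s)
cv2.imwrite('pics/m9.png',cv2.resize(s[270:420,285:455],None,fx=4,fy=4,interpolation=cv2.INTER_CUBIC)[:,:,::-1])
E
```

```text
tool_pos: [0.5483, -0.2018, 0.0851]
contact_force: [5.7, -0.2, 5.7]
clock: 25.95
tool_pos: [0.5467, -0.2021, 0.0845]
eef_rot: [-0.707, 0.0, 0.0, 0.707]
contact_force: [0.4, 0.1, 0.2]
opening: 0.596
clock: 26.62
tool_pos: [0.548, -0.2024, 0.2464]
eef_rot: [0.708, 0.001, 0.001, -0.707]
contact_force: [-0.2, -0.8, -0.6]
opening: 0.601
```

View pics/m9.png

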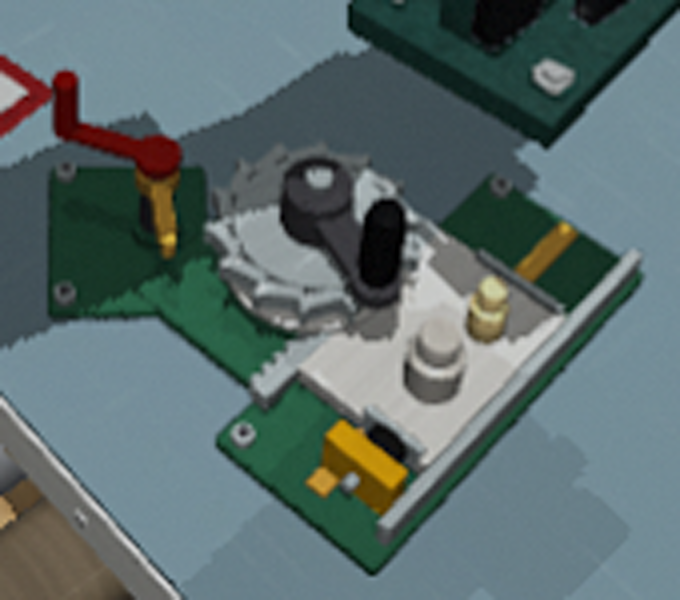

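The slide's nose rests on the buffer (about (385,440)), both dies stand, the tab is over and the pawl is clear of the wheel. I hand in.

```bash
python3 -c "
from h import *
print(job.finish_job(), r.get_state()['clock'])"
```

```text
the job is handed in; nothing more can be done
the job is handed in; nothing more can be done
```

The job is done and handed in at about 27 s on the robot's clock, with no verdict reported.

- **Tab:** I pushed it over with shut fingers. The first push only reached about 0.63 rad, so I pushed again. Both cameras then matched about 0.80 rad. The highest force I read was about 7 N.
- **Pawl:** I gripped the knob and wound on about 0.09 rad. The pawl tip then jumped about 10 pixels, clear of the wheel.
- **Easing back:** I held the knob all the way, at about 0.5 rad/s or slower.
- **Buffer:** The slide met the buffer at about −1.85 rad. The knob force peaked at about 7 N, held around 6.5 N, and was still about 5.7 N when I let go. That works out to roughly 11–15 N on the buffer, a little over the 10 N asked for and well under 25 N. This is inferred from the wrist force, not measured at the buffer.

**Last check:** The final scene picture shows the nose on the buffer, both dies upright on the slide, the tab over, the pawl clear and the gripper well away. I judged these by eye and did not measure the nose-to-buffer gap. I saw no sign of the bystanders being touched, but I did not measure their positions again.

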